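# Clip the thermometer onto the saucepan's rim

### The arm

A 6-joint arm with a two-finger parallel gripper is mounted at the origin on a cart in front of the work surface, level with it; the furniture and walls round the work are solid. World frame = base frame: x ahead of the robot, y to its left, z up, the work surface at z = 0. Lengths are in m, angles in rad, forces in N, time in s.
With the tool pointing down it reaches from about 0.275 to 0.825 m from the base axis. Payload 4.9 kg.
Tool frame: the origin (TCP) lies at the very end of the fingers, on their centre line; the grasp point (between the pads) lies 19 mm behind it; z points along the fingers, y is the line along which they close (so a half turn about z gives the same grasp; the last joint's range is limited). The gripper opens to 85 mm and grips with 20 to 120 N. Pads are 22 mm wide; open, the fingers measure 114 mm over their backs; the gripper's body (76 mm by 85 mm) begins 54 mm behind the grasp point. The pads swing forward as they close: fully open they stand 13 mm farther back than shut.
Start: joints at [-0.134, 0.326, -0.193, 1.052, 0, 1.437], TCP at [0.55, 0, 0.231] pointing down, gripper open.
Joint ranges: [-2.65, 2.65], [-0.97, 1.79], [-1.3, 1.35], [-1.93, 2.1], [-1.47, 1.37], [-3.14, 3.14]. Speed limits (rad/s): [2.57, 2.57, 3.14, 3.14, 3.14, 3.14].

### API

Orientations are given as a unit quaternion [w, x, y, z].
In Python, from cell import bot, camrig gives the robot as it stands (bot), with the cameras (camrig). Calls block until the motion is done:
- bot.move_pose(position, orientation): joint-space move of the TCP to a pose.
- bot.move_linear(position, speed=0.15, rotation=None, until_force=None): straight line of the TCP; rotation=None keeps the orientation; speed is the mean speed in m/s. With until_force (N) it stops when the force on the tool has changed by that much, and returns True; else False.
- bot.goto_joints(angles): joint-space move.
- bot.set_gripper(opening, grasp_force=None): opening from 0.0 (shut) to 1.0 (fully open); grasp_force is the grip in N (None keeps the last); returns when the fingers have stopped.
- bot.wait(seconds).
- bot.solve_ik(position, orientation): joint angles nearest the present ones, or None.
- camrig.camera(name): name is "scene" or "side" or "wrist"; returns the picture (420x560x3 uint8, red, green, blue); there is no depth.
- camrig.calibration(name): a dict with "mtx" (3x3 intrinsics, pixels), "k1" (the pictures are not rectified: a ray, as slopes to the right and down, at radius r is drawn at 1 + k1 r^2 times it, then the intrinsics apply), "extrinsics" (4x4, takes a point from world to camera coordinates); the wrist camera has in their place "hand_eye" (4x4, takes a point from camera to tool coordinates, whose origin is the TCP and whose axes are the flange's). Camera axes: x right, y down, z forward; pixel columns grow to the right and rows downward; lengths in m; the calibration is good to about 2 mm. A picture is of the moment at which its call begins: read the wrist's pose just before it. calibration takes no time and is no camera call.
A pose or a line that the arm cannot do raises bot.PlanningError and nothing moves.
- bot.close_job(): hands the job in; it is judged then, once.
Readings, each from a call of its own:
- bot.read_clock(): time.
- bot.read_joint_positions(): joint angles.
- bot.read_joint_vel(): joint speeds.
- bot.read_joint_efforts(): joint torques, N m.
- bot.read_position(): TCP position.
- bot.read_tool_rot(): TCP orientation.
- bot.read_ft_force(): force on the tool from outside, world axes, zero at the start.
- bot.read_moment(): the same for the moment, N m.
- bot.read_gripper_width(): opening from 0.0 (shut) to 1.0 (fully open).
- bot.read_finger_force(): force on a finger pad.
Only numpy, scipy, OpenCV 4.12 (cv2) and the standard library are available. Lean on these libraries where they do the work, as an engineer would, in place of code of your own. Each camera call takes 0.05 s, during which the arm holds its last target. There are 200 camera calls.

### The job

Get the saucepan ready for boiling syrup: lift its lid off and lay it flat, knob up, in the middle of the round cork trivet, then take the thermometer that leans in the slanted knife block and clip it by its sprung clip onto the pan's rim, pushed right down and upright, with its probe hanging inside the pan. Drop neither of them; the pan must stay where it stands on the hob, and nothing else on the trolley may be knocked over or pushed out of its place.

Things in the scene. Friction and masses are not known exactly. Their poses are not given: they have to be found in the camera images.
- pan: Loose steel saucepan, 0.85 kg, 154 mm outside diameter, 95 mm high; upright wall 4 mm thick (mid-wall radius 75 mm), inner floor 5 mm above its underside. Origin: centre of its underside, z up. Black handle 21 mm wide along its own -x, 77 to 211 mm from the axis, 72 to 86 mm above the underside.
- lid: Loose steel pan lid, 158 mm across, 0.3 kg. Origin: centre of its underside, z up (89 mm above the pan's origin at the start, 10 mm above the trivet's when laid there). A 140 mm ring, 6 mm deep, locates it inside the rim. Black round knob, 32 mm diameter, gripped 26 to 42 mm above the origin (top 46 mm); the plate below reaches 17 mm.
- trivet: Fixed round cork trivet on the table, 150 mm across, 10 mm thick. Origin: centre of its underside.
- hob: Fixed portable induction hob, 230 (x) x 200 (y) mm, flat black glass top 40 mm above its origin (centre of its underside); the pan stands on it.
- block: Fixed wooden knife block, 110 mm wide, 185 mm high with its two black knife handles. Origin on the table under the middle of its slanted face, front to its -x; its back is 80 mm behind (+x). What stands in it leans 0.45 rad from vertical towards its -x (the robot's side).
- thermo: Loose white thermometer built into a sprung clip like a clothes peg, 65 g. Origin on the hinge pin; z along the levers (up in use; the jaws point to -z), y the way levers and jaws open, x along the pin; the probe is on its +y, +x side. At the start it leans in the block: +x up the slope, +y to the block's +y, jaw tips on the face, -x side on a ledge; drawn out along its own +z, 55 mm.
- lever_mid (a point): Midway between the levers, z = +32 mm of the thermometer: where to grip. Levers 22 mm wide (x), up to z = 44 mm, splayed: 36 mm over their outer faces at the top when shut; squeezed fully open parallel, 18 mm over all. 6 N starts to open it, 13 N opens it fully. Each half turns 0.2 rad; the thermometer's body is the +y half and turns by up to +0.2 rad about its x.
- jaw_tip (a point): Middle between the jaw tips, z = -36 mm of the thermometer when shut. Rubber pads from z = -26 to -36 mm, 22 mm wide (x), 1 mm apart when shut, about 13 mm when squeezed fully open.
- throat (a point): Rim stop at the bottom of the clip's throat, z = -7 mm of the thermometer: the pan's rim touches here when the clip is pushed right down.
- head (a point): Middle of the white reading head on an arm of the +y half: it fills x 19 to 37, y 10 to 26, z 1 to 39 mm of the thermometer, beside the levers. The knife handles of the block (24 x 14 mm) stand 60 mm up the slope (+x) from the levers and end at z = 44 mm.
- probe_tip (a point): Tip of the 5 mm thick steel probe: x = 28, y = 18, z = -88 mm of the thermometer. It starts in a slot of the block, 10 mm wide along x and long enough along y for the clip to be squeezed open there.
- clamp (a joint): Opening of the sprung clip in rad: 0 shut on nothing (as at the start), 0.4 squeezed fully open, about 0.1 when it grips the pan's 4 mm wall. The spring always closes it (0.23 Nm shut, 0.43 Nm fully open).
- tea_canister: Bystander, loose: white round lidded canister, 92 mm across, 120 high mm. Origin: centre of its underside.
- oil_bottle: Bystander, loose: dark green square bottle with a red cap, 61 mm wide, 267 high mm. Origin: centre of its underside.
- pepper_mill: Bystander, loose: dark wooden mill, 58 mm across, 170 high mm. Origin: centre of its underside.
- spice_green: Bystander, loose: spice jar with a green label, 41 mm across, 105 high mm. Origin: centre of its underside.
- spice_blue: Bystander, loose: spice jar with a blue label, 41 mm across, 105 high mm. Origin: centre of its underside.
- sugar_canister: Bystander, loose: dark green square lidded canister, 87 mm wide, 110 high mm. Origin: centre of its underside.
- mug: Bystander, loose: white mug with its handle to its -y, 82 mm across, 93 high mm. Origin: centre of its underside.
- egg_timer: Bystander, loose: red and cream egg timer, 65 mm across, 64 high mm. Origin: centre of its underside.
- candle: Bystander, loose: tea light in a grey metal cup, 38 mm across, 16 high mm. Origin: centre of its underside.
- salt_shaker: Bystander, loose: glass shaker, 44 mm across, 90 high mm. Origin: centre of its underside.

How it is judged:
On the way, in this order (a step that is already met when the one before it is completed fails the run):
1. The lid lies flat and knob up on the trivet, let go (horizontal distance between lid and trivet below 0.025 m and z of lid in the frame of trivet between 0.006 and 0.014 m and angle between lid's own z axis and vertical below 0.06 rad and contact force between the fingers and lid below 0.1 N and linear speed of lid below 0.03 m/s), for 0.2 s.
2. The thermometer is clipped on the pan's rim, let go (z of throat in the frame of pan between 0.09 and 0.1 m and horizontal distance between throat and pan between 0.068 and 0.082 m and angle between thermo's own z axis and vertical below 0.26 rad and value of joint clamp between 0.04 and 0.25 rad and horizontal distance between probe_tip and pan below 0.07 m and z of probe_tip in the frame of pan between 0.006 and 0.05 m and contact force between the fingers and thermo below 0.1 N and linear speed of thermo below 0.03 m/s), for 0.3 s.
At the end, for the whole second after the job is handed in: Lid flat, knob up, released, within 25 mm of the trivet's centre. Clip shut on the pan's wall (clamp 0.04 to 0.25), throat over the wall and at most 5 mm above the rim, within 15 deg of upright, probe tip inside the pan. Pan upright, moved under 30 mm. All at rest (all of step 1 and all of step 2 and angle between pan's own z axis and vertical below 0.05 rad and distance of pan from where it was at the start of the episode below 0.03 m); the robot touches nothing.
It fails at once if The lid is dropped (contact force between the fingers and lid below 0.1 N and linear speed of lid above 0.6 m/s).
It fails at once if The thermometer is dropped (contact force between the fingers and thermo below 0.1 N and linear speed of thermo above 0.6 m/s).
It fails at once if The pan is pushed 30 mm or more, or tipped (distance of pan from where it was at the start of the episode above 0.03 m or angle between pan's own z axis and vertical above 0.15 rad).
It fails at once if A bystander is pushed 30 mm or more, or knocked over (distance of any of tea_canister, oil_bottle, pepper_mill, spice_green, spice_blue, sugar_canister, mug, egg_timer, candle, salt_shaker from where it was at the start of the episode above 0.03 m or angle between any of tea_canister, oil_bottle, pepper_mill, spice_green, spice_blue, sugar_canister, mug, egg_timer, candle, salt_shaker's own z axis and vertical above 0.3 rad).
It also fails if it takes over 54 s, if anything falls off the work surface, if the arm or the gripper's body presses on something with over 40 N, if the wrist force passes 120 N, or if a joint passes its speed limit or range.

## Working session

There is one attempt and no reset: what is moved stays moved. The work goes in short steps, each a Python script; the robot and the scene stay as the last script left them, time stands still between calls to the robot, and variables do not carry over. Pictures are saved under pics/ and viewed, at most 10 in all, crops included, and the job is handed in when it is done.

```bash
ls; mkdir -p pics
cat > h.py <<'E'
import numpy as np, cv2
from cell import bot, camrig
from scipy.spatial.transform import Rotation as R
def q2R(q): return R.from_quat([q[1],q[2],q[3],q[0]]).as_matrix()
def R2q(M):
    q=R.from_matrix(M).as_quat(); return [float(q[3]),float(q[0]),float(q[1]),float(q[2])]
def shot(name,f=None):
    T=np.eye(4); T[:3,:3]=q2R(bot.read_tool_rot()); T[:3,3]=bot.read_position()
    im=camrig.camera(name)
    c=camrig.calibration(name)
    if name=='wrist': X=T@np.array(c['hand_eye'])
    else: X=np.linalg.inv(np.array(c['extrinsics']))
    if f: cv2.imwrite('pics/'+f+'.png',im[:,:,::-1]); np.savez('pics/'+f+'.npz',X=X,im=im,name=name)
    return im,X
def ray(name,X,uv):
    c=camrig.calibration(name); K=np.array(c['mtx']); k=c['k1']
    d=np.linalg.solve(K,[uv[0],uv[1],1.])[:2]; s=d.copy()
    for _ in range(30): s=d/(1+k*(s@s))
    v=X[:3,:3]@np.array([s[0],s[1],1.]); return X[:3,3],v/np.linalg.norm(v)
def onplane(name,X,uv,z):
    o,v=ray(name,X,uv); return o+v*(z-o[2])/v[2]
def proj(name,X,p):
    c=camrig.calibration(name); K=np.array(c['mtx']); p=np.linalg.inv(X)@np.append(p,1)
    s=p[:2]/p[2]; s=s*(1+c['k1']*(s@s)); return (K@np.append(s,1))[:2]
def tri(obs):
    A=np.zeros((3,3));b=np.zeros(3)
    for n,X,uv in obs:
        o,v=ray(n,X,uv); P=np.eye(3)-np.outer(v,v); A+=P; b+=P@o
    p=np.linalg.solve(A,b)
    return p,[float(np.linalg.norm((np.eye(3)-np.outer(v,v))@(p-o))) for o,v in (ray(*x) for x in obs)]
E
python3 - <<'E'
from h import *
for n in ['scene','side','wrist']:
    im,X=shot(n,n+'0'); print(n,X.round(3).tolist(),camrig.calibration(n)['mtx'],camrig.calibration(n)['k1'])
a=[cv2.imread(f'pics/{n}0.png') for n in ['scene','side','wrist']]
print(bot.read_clock())
E
```

```text
cell.py
pics
scene [[0.878, -0.266, 0.397, 0.181], [-0.478, -0.497, 0.724, -0.723], [0.005, -0.826, -0.564, 0.704], [0.0, 0.0, 0.0, 1.0]] [[424.30218009   0.         278.56048276]
 [  0.         424.30218009 205.40692618]
 [  0.           0.           1.        ]] -0.025434432747625052
side [[0.947, -0.217, 0.237, 0.328], [-0.322, -0.623, 0.713, -0.72], [-0.007, -0.751, -0.66, 0.785], [0.0, 0.0, 0.0, 1.0]] [[390.55484938   0.         288.69518338]
 [  0.         390.55484938 209.372513  ]
 [  0.           0.           1.        ]] -0.002899283243105878
wrist [[1.0, 0.001, -0.001, 0.55], [0.0, -0.951, -0.309, 0.079], [-0.001, 0.309, -0.951, 0.373], [0.0, 0.0, 0.0, 1.0]] [[295.36430982   0.         281.43555155]
 [  0.         295.36430982 213.90571168]
 [  0.           0.           1.        ]] 0.019385424925883393
0.15
```

View pics/scene0.png

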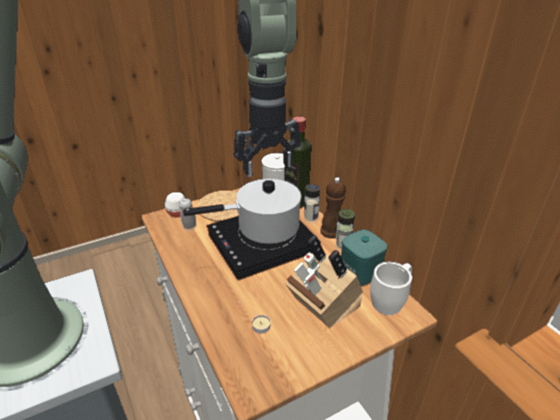

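View pics/side0.png

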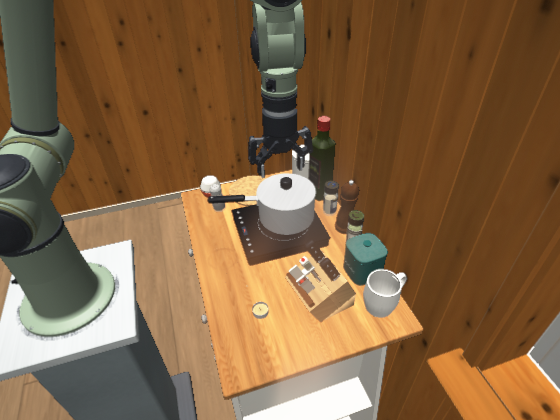

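View pics/wrist0.png

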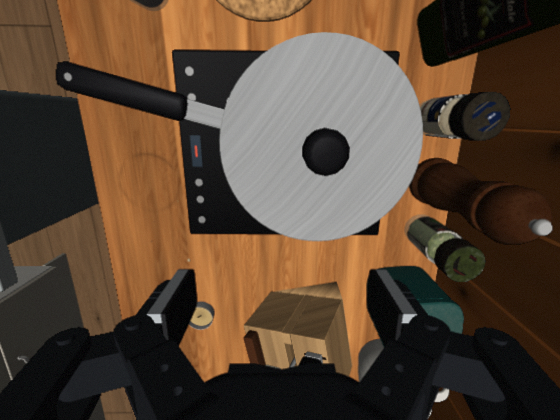

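The wrist picture shows the knob at (326,151), the trivet's edge at the top (265,0) and the block at the bottom (295,330). The scene camera shows the knob at (268,186) and the thermometer at (308,268). In the side camera the knob is at (286,183) and the thermometer at (300,270).

Run:
```python
from h import *
D={n:np.load(f'pics/{n}0.npz') for n in ['scene','side','wrist']}
X={n:D[n]['X'] for n in D}
print('knob',tri([(n,X[n],uv) for n,uv in [('scene',(268.5,186)),('side',(286,183)),('wrist',(326,151))]]))
for n,uv,z in [('wrist',(265,15),.01),('scene',(308,268),.14),('side',(300,270),.14),('wrist',(176,2),.02),('wrist',(440,30),.15),('scene',(274,175),.12),('scene',(176,205),.06),('scene',(188,214),.09)]: print(n,uv,onplane(n,X[n],uv,z).round(3))
q=bot.read_tool_rot(); print(q)
def look(p,f):
    try: bot.move_pose(p,q); shot('wrist',f); print(f,bot.read_clock())
    except bot.PlanningError as e: print(p,e)
look([.5,.22,.40],'w1')
look([.56,-.12,.36],'w2')
```

```text
knob (array([0.58056847, 0.05683727, 0.161303  ]), [0.0012201411027521313, 0.0013242903185563357, 0.0001823295562573151])
wrist (265, 15) [0.532 0.182 0.01 ]
scene (308, 268) [ 0.526 -0.215  0.14 ]
side (300, 270) [ 0.52  -0.217  0.14 ]
wrist (176, 2) [0.443 0.189 0.02 ]
wrist (440, 30) [0.653 0.133 0.15 ]
scene (274, 175) [0.652 0.162 0.12 ]
scene (176, 205) [0.392 0.236 0.06 ]
scene (188, 214) [0.396 0.139 0.09 ]
[-5.11086244e-04  7.07102080e-01  7.07111190e-01 -3.88839472e-04]
w1 1.2917
w2 2.65
```

View pics/w1.png

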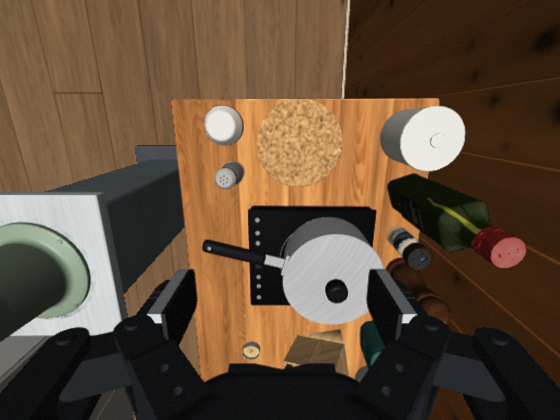

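View pics/w2.png

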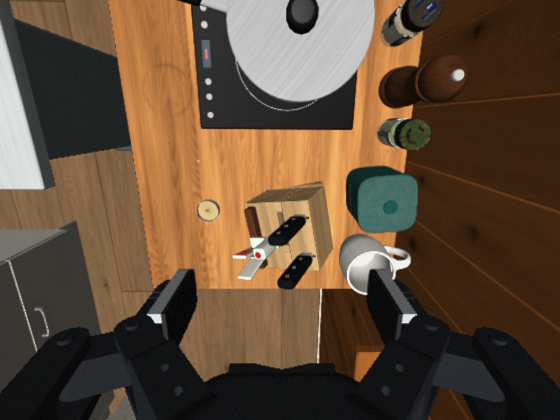

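w1 shows the round trivet centred near (299,142), radius about 43 px, between the egg timer and the canister. w2 shows the block around (290,225), the knife handles at (288,230) and (297,270), and the thermometer at (258,258). Next I take a second trivet view and measure it.

Run:
```python
from h import *
q=bot.read_tool_rot()
bot.move_pose([.47,.12,.36],q); shot('wrist','w3')
print(bot.read_clock())
def big(m,near):
    n,l,s,c=cv2.connectedComponentsWithStats(m.astype(np.uint8)); 
    k=min([i for i in range(1,n) if s[i,4]>60],key=lambda i:np.hypot(*(c[i]-near))); return l==k,c[k],s[k]
ob=[];kn=[]
D={f:np.load(f'pics/{f}.npz') for f in ['w1','w3','wrist0','w2']}
tc=np.array([.545,.28,.01])
D1=D['w1']; tc=onplane('wrist',D1['X'],(299,142),.01); print(tc)
for f in ['w1','w3']:
    d=D[f]; im=d['im']; X=d['X']
    p=proj('wrist',X,tc); 
    lab=cv2.cvtColor(cv2.GaussianBlur(im,(0,0),2.5),cv2.COLOR_RGB2LAB).astype(int)
    wood=proj('wrist',X,tc+[.1,-.06,0])
    y,x=p.astype(int)[::-1]; c=lab[y-12:y+12,x-12:x+12].reshape(-1,3).mean(0); w=lab[int(wood[1]),int(wood[0])]
    print(f,p,c,w)
    m=(abs(lab-c)*[.4,1,1]).sum(2)<(abs(lab-w)*[.4,1,1]).sum(2)
    yy,xx=np.mgrid[:420,:560]; m&=np.hypot(xx-p[0],yy-p[1])<75
    m=cv2.morphologyEx(m.astype(np.uint8),cv2.MORPH_OPEN,np.ones((9,9)))
    m,cc,s=big(m,p); cnt=max(cv2.findContours(m.astype(np.uint8),0,1)[0],key=len)
    h=cv2.convexHull(cnt); (ex,ey),ax,an=cv2.fitEllipse(h); print('ell',ex,ey,ax,an,s)
    ob.append(('wrist',X,(ex,ey))); print(onplane('wrist',X,(ex,ey),.01).round(4))
    cv2.imwrite(f'pics/{f}m.png',m*255)
print('trivet',tri(ob))
k0=np.array([.5806,.0568,.165])
for f in D:
    d=D[f];X=d['X'];p=proj('wrist',X,k0)
    m=(d['im'].max(2)<60)
    yy,xx=np.mgrid[:420,:560]; m&=np.hypot(xx-p[0],yy-p[1])<45
    m,cc,s=big(m,p); print(f,p.round(1),cc.round(1),s); kn.append(('wrist',X,cc))
print('knob',tri(kn),tri(kn[2:]))
# lid disc
for f in ['wrist0','w3']:
    d=D[f];X=d['X'];im=d['im'].astype(int)
    m=(im.max(2)-im.min(2)<22)&(im.min(2)>110)
    p=proj('wrist',X,[.58,.057,.135]); n=m.astype(np.uint8); n=cv2.morphologyEx(n,cv2.MORPH_OPEN,np.ones((5,5)))
    m,cc,s=big(n,p); print('lid',f,s,cc)
```

```text
3.7083
[0.52980786 0.25785142 0.01      ]
w1 [299. 142.] [170.99826389 139.49652778 163.35243056] [145 148 168]
ell 298.3487548828125 123.62533569335938 (116.10124206542969, 120.5215072631836) 14.969958305358887 [ 246   68  107  120 8773]
[0.5281 0.2885 0.01  ]
w3 [320.71177826  76.78056073] [165.45138889 139.54861111 162.56597222] [140 148 167]
ell 319.70489501953125 65.41175842285156 (107.07557678222656, 135.29946899414062) 3.907223701477051 [  272     2    99   131 10225]
[0.5276 0.2733 0.01  ]
trivet (array([ 0.5345715 ,  0.28618313, -0.06953538]), [0.002437979351848458, 0.002437979351848459])
w1 [337.1 291.4] [336.2 290.8] [326 280  22  23 396]
w3 [370.7 239. ] [369.5 238.6] [356 226  28  26 563]
wrist0 [326.7 151.8] [325.3 151.4] [ 302  128   48   48 1722]
w2 [302.9  13.2] [301.4  19. ] [287   0  31  34 499]
knob (array([0.58037714, 0.05485453, 0.15906313]), [0.0006823180773292945, 0.0006195597370543238, 0.001651897876102163, 0.0014604003110349193]) (array([0.58072829, 0.05562427, 0.15230181]), [0.0007898844796575844, 0.0007898844796577873])
lid wrist0 [  186    33   237   208 32062] [317.72306781 134.82150209]
lid w3 [ 283  171  142  112 9982] [361.12121819 224.54718493][ WARN:0@2.259] global loadsave.cpp:1063 imwrite_ Unsupported depth image for selected encoder is fallbacked to CV_8U.
```

Run:
```python
from h import *
D={f:np.load(f'pics/{f}.npz') for f in ['w1','w3','wrist0']}
tc=np.array([.53,.258,.01]);ob=[]
for f in ['w1','w3']:
    d=D[f];X=d['X'];p=proj('wrist',X,tc); im=d['im']
    r=np.linalg.norm(proj('wrist',X,tc+[.075,0,0])-p)
    g=cv2.cvtColor(im,cv2.COLOR_RGB2GRAY).astype(np.float32)
    hp=g-cv2.GaussianBlur(g,(0,0),3); t=cv2.GaussianBlur(hp*hp,(0,0),2.5)
    lab=cv2.cvtColor(cv2.GaussianBlur(im,(0,0),2),cv2.COLOR_RGB2LAB).astype(float)
    yy,xx=np.mgrid[:420,:560]; rr=np.hypot(xx-p[0],yy-p[1])
    init=np.full((420,560),cv2.GC_BGD,np.uint8); init[rr<r+14]=cv2.GC_PR_BGD; init[rr<r+4]=cv2.GC_PR_FGD; init[rr<r-14]=cv2.GC_FGD
    feat=np.dstack([np.clip(t*2,0,255),np.clip((lab[:,:,1]-120)*6,0,255),lab[:,:,0]]).astype(np.uint8)
    cv2.grabCut(feat,init,None,np.zeros((1,65)),np.zeros((1,65)),5,cv2.GC_INIT_WITH_MASK)
    m=((init&1)>0).astype(np.uint8); m=cv2.morphologyEx(m,cv2.MORPH_OPEN,np.ones((15,15)))
    c=max(cv2.findContours(m,0,1)[0],key=len); e=cv2.fitEllipse(c); print(f,p.round(1),r,np.round(e[0],1),np.round(e[1],1),onplane('wrist',X,e[0],.01).round(4))
    ob.append(('wrist',X,e[0]))
    b=im[:,:,::-1].copy(); cv2.drawContours(b,[c],-1,(255,0,0),1); q=p.astype(int)
    y0=max(q[1]-75,0);x0=q[0]-75
    cv2.imwrite(f'pics/{f}c.png',cv2.resize(b[y0:y0+150,x0:x0+150],(400,400)))
print(tri(ob))
w2=cv2.imread('pics/w2.png')[170:300,190:330]
cv2.imwrite('pics/comp.png',np.hstack([cv2.imread('pics/w1c.png'),cv2.resize(w2,(400,400))]))
d=D['wrist0'];X=d['X'];
print('knob', tri([('wrist',D['w1']['X'],(336.2,290.8)),('wrist',D['w3']['X'],(369.5,238.6)),('wrist',X,(325.3,151.4))]))
g=cv2.GaussianBlur(cv2.cvtColor(d['im'],cv2.COLOR_RGB2GRAY),(0,0),1.5)
c=cv2.HoughCircles(g,cv2.HOUGH_GRADIENT_ALT,1,50,param1=150,param2=.6,minRadius=90,maxRadius=115); print(c)
if c is not None: print(onplane('wrist',X,c[0,0,:2],.14))
```

```text
w1 [299.1 141.9] 42.90735442263155 [296.1 141.3] [100.6 104.5] [0.5248 0.2591 0.01  ]
w3 [320.8  76.7] 49.52125310409756 [321.9  77.1] [100.2 112.1] [0.5316 0.2574 0.01  ]
(array([0.52775902, 0.25814334, 0.01469987]), [0.0034622932289836814, 0.0034622932289839485])
knob (array([0.57967469, 0.05687392, 0.16354558]), [0.00010039750274433151, 0.00013101535206052549, 0.0002017742668999356])
[[[324.       138.       104.050285]]]
[0.58180153 0.06452369 0.14      ]
```

View pics/comp.png

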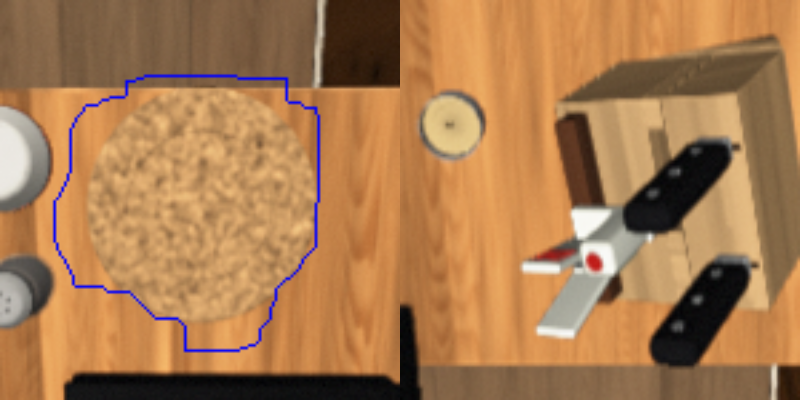

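The left crop shows the cork disc spanning about 256.6–342.9 by 98.6–186 px in w1, so its centre is (299.7,142.3); the grabCut outline is poor and I'll use Hough instead. The right crop shows the clip's two white levers side by side pointing lower left, with the head and its red dot at about (258,257) in w2. Now the lid.

Run:
```python
from h import *
ob=[]
for f,(u,v) in [('w1',(299,142)),('w3',(320,77))]:
    d=np.load(f'pics/{f}.npz'); a=d['im'][max(v-76,0):v+76,u-76:u+76]
    g=cv2.medianBlur(cv2.resize(a,None,fx=3,fy=3,interpolation=cv2.INTER_CUBIC),9); g=cv2.cvtColor(g,cv2.COLOR_RGB2LAB)[:,:,1]*4
    r=43 if f=='w1' else 49.5
    c=cv2.HoughCircles(g,cv2.HOUGH_GRADIENT,1,20,param1=80,param2=10,minRadius=int(r*3-9),maxRadius=int(r*3+9))
    c=c[0,0]/3; uv=(c[0]+u-76,c[1]+max(v-76,0)); print(f,uv,c[2],onplane('wrist',d['X'],uv,.01)); ob.append(('wrist',d['X'],uv))
print(tri(ob))
X=np.load('pics/w1.npz')['X']
for uv,z in [((222,125),.064),((395,190),0),((425,140),.12),((500,250),.267)]: print(uv,onplane('wrist',X,uv,z).round(3))
q=R2q(np.array([[0,1,0],[1,0,0],[0,0,-1.]]))
k=[.5797,.0569]
bot.move_pose([*k,.23],q)
bot.set_gripper(.7)
print(bot.move_linear([*k,.149],speed=.1,until_force=8), bot.read_position())
bot.set_gripper(0.,grasp_force=50)
print(bot.read_gripper_width(),bot.read_finger_force(),bot.read_ft_force(),bot.read_clock())
shot('side','s4')
```

```text
w1 (np.float32(299.5), np.float32(143.5)) 43.166668 [0.53073138 0.25529306 0.01      ]
w3 (np.float32(320.16666), np.float32(82.5)) 48.666668 [0.5293345  0.24993281 0.01      ]
(array([ 0.53254125,  0.25293022, -0.01829483]), [0.00020010032723472373, 0.00020010032723460835])
(222, 125) [0.407 0.287 0.064]
(395, 190) [0.711 0.169 0.   ]
(425, 140) [0.697 0.268 0.12 ]
(500, 250) [0.719 0.171 0.267]
False [0.58021134 0.05689857 0.14959352]
0.3479746278158813 49.57732518349076 [-2.28092456 -0.16360748  6.801661  ] 6.1833
```

Run:
```python
from h import *
bot.move_linear([.5797,.0569,.24],speed=.12)
print(bot.read_ft_force(),bot.read_gripper_width())
bot.move_linear([.53,.257,.20],speed=.2)
im,X=shot('side','s5')
bot.move_linear([.53,.257,.06],speed=.15)
print(bot.move_linear([.53,.257,.024],speed=.03,until_force=4), bot.read_position(),bot.read_ft_force(),bot.read_clock())
```

```text
[ 0.37070049 -0.1925037  -2.71432779] 0.3523688638821023
True [0.52968416 0.2568872  0.03096344] [-1.05031002 -0.28482107  4.99860995] 10.375
```

Run:
```python
from h import *
q=R2q(np.array([[0,1,0],[1,0,0],[0,0,-1.]]))
bot.set_gripper(.75); bot.wait(.3)
bot.move_linear([.53,.257,.12],speed=.12)
bot.move_pose([.53,.16,.33],q); shot('wrist','w6')
bot.move_pose([.44,-.25,.26],q); shot('wrist','w7')
bot.move_pose([.56,-.25,.26],q); shot('wrist','w8')
print(bot.read_clock())
a=cv2.imread('pics/w7.png')[40:340,130:430];b=cv2.imread('pics/w8.png')[40:340,130:430]
cv2.imwrite('pics/c78.png',np.hstack([cv2.resize(a,(400,400)),cv2.resize(b,(400,400))]))
```

```text
15.1917
```

View pics/c78.png

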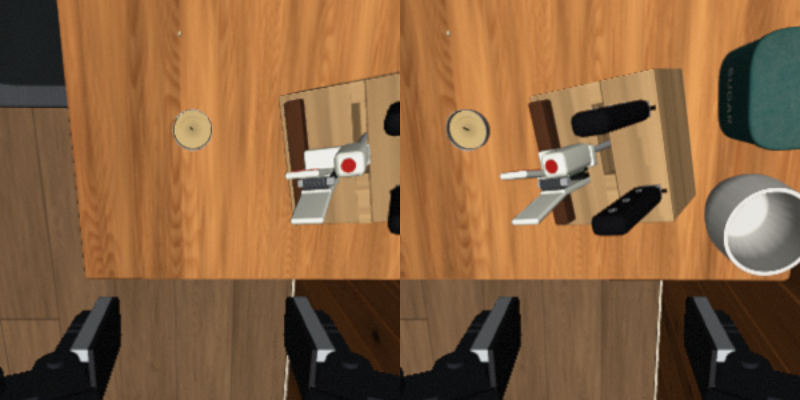

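View pics/w6.png

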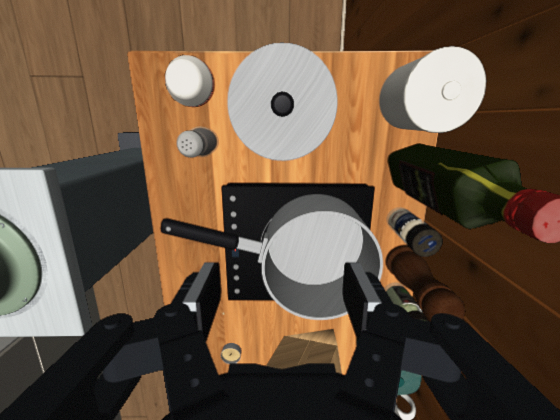

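The w6 picture shows the lid flat and knob up, centred on the trivet at (283,103), with the pan open and its rim centred near (322,257). Both crops show the thermometer: red dot at w7 (391,164) and w8 (243,164), levers splayed to the left. Next I measure the rim from above and enlarge the clip.

```bash
cat > rim.py <<'E'
from h import *
from scipy.optimize import least_squares
def rim(f,z=.135,c0=(.58,.057)):
    d=np.load(f'pics/{f}.npz');X=d['X'];im=d['im'].astype(int)
    m=((im.max(2)-im.min(2)<25)&(im.min(2)>75)).astype(np.uint8)
    p=proj('wrist',X,[*c0,z]); yy,xx=np.mgrid[:420,:560]
    r=np.linalg.norm(proj('wrist',X,[c0[0]+.077,c0[1],z])-p)
    m[np.hypot(xx-p[0],yy-p[1])>r+25]=0
    m=cv2.morphologyEx(m,cv2.MORPH_CLOSE,np.ones((3,3)))
    c=max(cv2.findContours(m,0,1)[0],key=cv2.contourArea)[:,0]
    P=np.array([onplane('wrist',X,u,z)[:2] for u in c.astype(float)])
    s=least_squares(lambda a:np.hypot(*(P-a[:2]).T)-a[2],[*c0,.077],loss='soft_l1',f_scale=.001)
    e=abs(s.fun); g=abs(np.hypot(*(P-s.x[:2]).T)-s.x[2])<.002
    b=cv2.fitEllipse(c[g]); return s.x,g.mean(),('wrist',X,proj('wrist',X,[*s.x[:2],z]))
E
python3 - <<'E'
from rim import *
q=R2q(np.array([[0,1,0],[1,0,0],[0,0,-1.]]))
bot.move_pose([.62,-.03,.33],q); shot('wrist','w9')
bot.move_pose([.52,-.03,.33],q); shot('wrist','w10')
print(bot.read_clock())
o=[]
for f in ['w9','w10']:
    a=rim(f);print(f,a[0],a[1]); o.append(a[2])
print('tri',tri(o))
A=cv2.resize(cv2.imread('pics/w7.png')[95:215,325:445],(400,400),interpolation=cv2.INTER_CUBIC)
B=cv2.resize(cv2.imread('pics/w8.png')[95:215,190:310],(400,400),interpolation=cv2.INTER_CUBIC)
cv2.imwrite('pics/zz.png',np.hstack([A,B]))
E
```

```text
16.7167
w9 [0.57961961 0.0568416  0.07684768] 0.8774193548387097
w10 [0.57749998 0.05650571 0.07791632] 0.6197478991596639
tri (array([0.5787587 , 0.05686327, 0.1277141 ]), [0.00016862105819107683, 0.0001686210581910776])
```

View pics/zz.png

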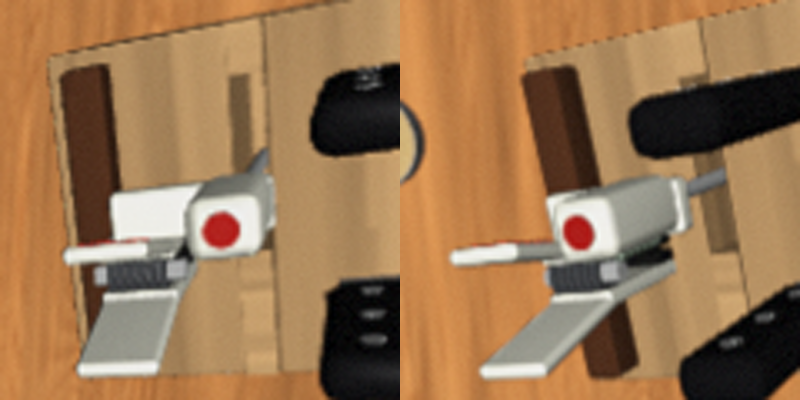

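The zoom shows the red dot, both lever tip edges and the spring on the pin in both views. I triangulate all of these points.

```bash
cat > th.py <<'E'
from h import *
X7=np.load('pics/w7.npz')['X'];X8=np.load('pics/w8.npz')['X']
pts={'dot':((220,230),(579,232)),'A-':((66,257),(452,258)),'A+':((147,250),(518,253)),'B-':((80,370),(482,374)),'B+':((158,369),(548,370)),'S-':((97,275),(550,276)),'S+':((185,268),(620,270)),
'L0':((65,72),(527,72)),'edge0':((265,20),(703,22))}
P={}
for k,(a,b) in pts.items():
    p,e=tri([('wrist',X7,(325+.3*a[0],95+.3*a[1])),('wrist',X8,(190+.3*(b[0]-400),95+.3*b[1]))]); P[k]=p
    print(k,p.round(4),round(e[0],4))
mod={'dot':(28,18,39),'A-':(-11,17,44),'A+':(11,17,44),'B-':(-11,-17,44),'B+':(11,-17,44),'S-':(-11,0,3),'S+':(11,0,3)}
# model from text: lean known, unknown yaw + origin
from scipy.optimize import least_squares
ks=list(mod);M=np.array([mod[k] for k in ks])/1000;Q=np.array([P[k] for k in ks])
def Rm(yaw,l=.45):
    c,s=np.cos(l),np.sin(l); B=np.array([[c,0,-s],[0,1,0],[s,0,c]]); return R.from_euler('z',yaw).as_matrix()@B
f=least_squares(lambda a:((M@Rm(a[0]).T+a[1:]-Q)*[1,1,.6]).ravel(),[.15,.53,-.22,.1],loss='soft_l1',f_scale=.003)
yaw,o=f.x[0],f.x[1:]
if __name__=='__main__':
    print('yaw',yaw,'o',o.round(4)); print(((Q-(M@Rm(yaw).T+o))*1000).round(1))
    d,_=R.align_vectors(Q-Q.mean(0),M-M.mean(0)); print('free R z',d.as_matrix()[:,2].round(3),'fit z',Rm(yaw)[:,2].round(3))
    for n in ['scene','side']:
        X=np.load(f'pics/{n}0.npz')['X']; print(n,[proj(n,X,o+Rm(yaw)@(np.array(mod[k])/1000)).round(0).tolist() for k in ['dot','A-','B-']])
    jt=Rm(yaw)@[0,0,-.036]+o; print('jaw tip',jt)
E
python3 th.py
```

```text
dot [ 0.5296 -0.2059  0.1607] 0.0
A- [ 0.4951 -0.2146  0.1488] 0.0001
A+ [ 0.5136 -0.2117  0.1563] 0.0001
B- [ 0.5008 -0.2453  0.1493] 0.0003
B+ [ 0.5196 -0.2427  0.1557] 0.0001
S- [ 0.5137 -0.2271  0.108 ] 0.0001
S+ [ 0.5359 -0.2229  0.12  ] 0.0
L0 [ 0.5054 -0.1688  0.0815] 0.0002
edge0 [ 0.5596 -0.1548  0.095 ] 0.0001
yaw 0.19190312243229476 o [ 0.5259 -0.2249  0.1125]
[[-0.9 -0.3  0.8]
 [ 1.  -0.8  1.4]
 [ 0.  -1.7 -0.6]
 [ 0.2  1.9  1.9]
 [-0.5  0.7 -1.3]
 [-1.2 -0.1 -2.4]
 [ 1.5  0.4  0. ]]
free R z [-0.417 -0.09   0.904] fit z [-0.427 -0.083  0.9  ]
scene [[308.0, 257.0], [294.0, 270.0], [306.0, 280.0]]
side [[303.0, 259.0], [288.0, 270.0], [296.0, 281.0]]
jaw tip [ 0.5412668  -0.22192383  0.08011539]
```

```bash
cat > plan.py <<'E'
from th import *
Rt=Rm(yaw)
def tool(Rth,s): # s=+1: tool y = +y_t
    return np.column_stack([-s*Rth[:,0],s*Rth[:,1],-Rth[:,2]])
def at(z,x=-.002): return (o+Rt@[x,0,z]).tolist()
rimp=np.array([.579,.0568-.075])
E
python3 - <<'E' | tail -8
from plan import *
for s in (1,-1):
    q=R2q(tool(Rt,s)); qu=R2q(tool(np.eye(3),s))
    for nm,p,qq in [('pre',at(.12),q),('grip',at(.013),q),('out',at(.085),q),('over',[.577,rimp[1],.30],qu),('down',[.577,rimp[1],.155],qu)]:
        j=bot.solve_ik(p,qq); print(s,nm,np.round(p,3),None if j is None else np.round(j,2))
E
```

```text
1 out [ 0.488 -0.232  0.188] [-0.79  0.15 -0.65  0.51  0.37 -0.93]
1 over [ 0.577 -0.018  0.3  ] [-0.16  0.34  0.01  1.24  0.   -0.16]
1 down [ 0.577 -0.018  0.155] [-0.16  0.44 -0.23  0.9   0.   -0.16]
-1 pre [ 0.473 -0.235  0.22 ] [-0.82  0.09 -0.62  0.61  0.38  2.18]
-1 grip [ 0.519 -0.226  0.123] [-0.73  0.28 -0.69  0.32  0.35  2.27]
-1 out [ 0.488 -0.232  0.188] [-0.79  0.15 -0.65  0.51  0.37  2.21]
-1 over [ 0.577 -0.018  0.3  ] [-0.16  0.34  0.01  1.24  0.    2.98]
-1 down [ 0.577 -0.018  0.155] [-0.16  0.44 -0.23  0.9   0.    2.98]
```

```bash
python3 - <<'E' | tail -7
from plan import *
q=R2q(tool(Rt,1))
bot.move_pose(at(.16),q); bot.set_gripper(.75)
print(bot.move_linear(at(.014),speed=.1,until_force=6),bot.read_position()-np.array(at(.014)))
bot.set_gripper(0.,grasp_force=40)
print(bot.read_gripper_width()*85,bot.read_finger_force(),bot.read_ft_force(),bot.read_clock())
print(bot.move_linear(at(.085),speed=.08),bot.read_ft_force())
print(bot.read_gripper_width()*85,bot.read_finger_force())
shot('scene','s11');shot('side','s12')
a=cv2.imread('pics/s11.png')[180:320,230:370];b=cv2.imread('pics/s12.png')[180:320,230:370]
cv2.imwrite('pics/c11.png',np.hstack([cv2.resize(a,(400,400)),cv2.resize(b,(400,400))]))
E
```

```text
S+ [ 0.5359 -0.2229  0.12  ] 0.0
L0 [ 0.5054 -0.1688  0.0815] 0.0002
edge0 [ 0.5596 -0.1548  0.095 ] 0.0001
False [ 0.00017114 -0.00033425  0.00053538]
17.065563851900116 48.16130340099335 [-7.07042847  4.08281739 14.03631076] 21.075
False [-0.01433293 -0.00193836 -0.01693421]
16.889105769635783 46.680121421813965
```

```bash
python3 - <<'E' | tail -8
from plan import *
Rb=Rt@R.from_euler('x',.2).as_matrix(); o2=o+Rt@[0,0,.071]
exp=o2+Rb@[.028,.018,.039]; tip=o2+Rb@[.028,.018,-.088]
ob=[]
for n,f in [('scene','s11'),('side','s12')]:
    d=np.load(f'pics/{f}.npz');X=d['X'];im=d['im'].astype(int)
    p=proj(n,X,exp); m=((im[:,:,0]>120)&(im[:,:,1]<70)&(im[:,:,2]<70)).astype(np.uint8)
    k,l,s,c=cv2.connectedComponentsWithStats(m); print(n,p.round(1),[(c[i].round(1).tolist(),int(s[i,4])) for i in range(1,k) if np.hypot(*(c[i]-p))<40], 'tip',proj(n,X,tip).round(0))
print(exp.round(4),bot.read_ft_force())
E
```

```text
B+ [ 0.5196 -0.2427  0.1557] 0.0001
S- [ 0.5137 -0.2271  0.108 ] 0.0001
S+ [ 0.5359 -0.2229  0.12  ] 0.0
L0 [ 0.5054 -0.1688  0.0815] 0.0002
edge0 [ 0.5596 -0.1548  0.095 ] 0.0001
scene [299.7 238.4] [([299.0, 240.0], 1)] tip [309. 265.]
side [291.7 245.2] [] tip [307. 264.]
[ 0.5006 -0.2197  0.2263] [ 0.64859588  0.5455084  -0.74415257]
```

View pics/c11.png

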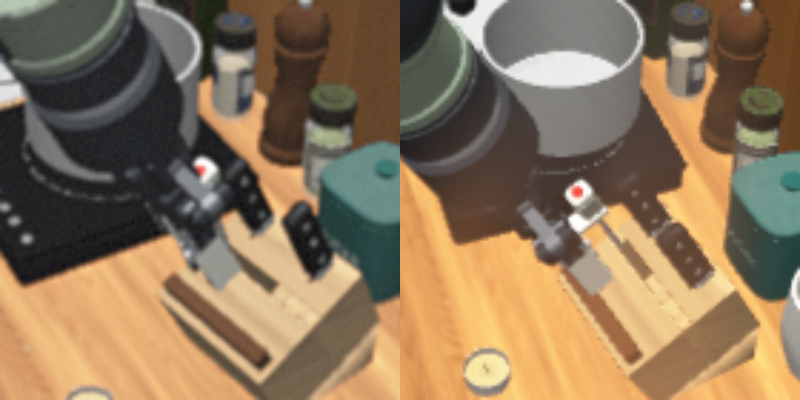

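The last view shows the clip squeezed and held, with its dot at scene (302,240) and side (292,247), within 2 px of the prediction; the probe is clear of the slot. Now I carry it over the rim and lower it.

```bash
python3 - <<'E' | tail -6
from plan import *
q=R2q(tool(Rt,1)); qu=R2q(tool(np.eye(3),1))
p=np.array(at(.085)); bot.move_linear((p+[-.01,0,.13]).tolist(),speed=.15)
bot.move_pose([.55,-.07,.33],qu)
bot.move_linear([.577,rimp[1],.29],speed=.12)
print(bot.read_gripper_width()*85,bot.read_ft_force(),bot.read_clock())
f=bot.move_linear([.577,rimp[1],.20],speed=.06,until_force=3); print(f,bot.read_position(),bot.read_ft_force())
if not f:
    f=bot.move_linear([.577,rimp[1],.146],speed=.025,until_force=10); print(f,bot.read_position(),bot.read_ft_force())
shot('scene','s13');shot('side','s14'); print(bot.read_clock())
E
```

```text
L0 [ 0.5054 -0.1688  0.0815] 0.0002
edge0 [ 0.5596 -0.1548  0.095 ] 0.0001
17.21411582506873 [-1.1516582  -0.54378897 -0.07564235] 24.7333
False [ 0.57728469 -0.01824467  0.20042795] [ 0.41395852 -1.01547644 -0.56391783]
True [ 0.57697908 -0.01821419  0.15689905] [-0.76051892  0.08672206  5.86056915]
28.0417
```

```bash
python3 - <<'E' | tail -8
from plan import *
bot.set_gripper(.75); bot.wait(.3)
print(bot.read_finger_force(),bot.read_ft_force())
bot.move_linear([.575,rimp[1],.30],speed=.12)
qd=R2q(np.array([[0,1,0],[1,0,0],[0,0,-1.]]))
bot.move_pose([.62,-.03,.36],qd);shot('wrist','w15')
bot.move_pose([.52,-.03,.36],qd);shot('wrist','w16')
ob=[]
exp=np.array([.579,rimp[1],.142])+R.from_euler('x',.05).as_matrix()@[.028,.018,.039]
for f in ['w15','w16']:
    d=np.load(f'pics/{f}.npz');X=d['X'];im=d['im'].astype(int); p=proj('wrist',X,exp)
    m=((im[:,:,0]>110)&(im[:,:,1]<80)&(im[:,:,2]<80)).astype(np.uint8)
    k,l,s,c=cv2.connectedComponentsWithStats(m); c=[c[i] for i in range(1,k) if np.hypot(*(c[i]-p))<30 and s[i,4]>8]; print(f,p.round(1),c)
    if c: ob.append(('wrist',X,c[0]))
print('dot',tri(ob),'exp',exp)
from rim import rim
print('pan',rim('w15')[0]); print(bot.read_clock())
a=cv2.imread('pics/w15.png')[40:340,130:430];shot('side','s17');b=cv2.imread('pics/s17.png')[110:260,220:370]
cv2.imwrite('pics/fin.png',np.hstack([cv2.resize(a,(400,400)),cv2.resize(b,(400,400))]))
E
```

```text
L0 [ 0.5054 -0.1688  0.0815] 0.0002
edge0 [ 0.5596 -0.1548  0.095 ] 0.0001
0.0 [ 1.09765174  0.1355942  -0.495928  ]
w15 [269.9 167.7] [array([269.32352941, 169.41176471])]
w16 [361.8 167.4] [array([361.78947368, 169.10526316])]
dot (array([ 0.60650348, -0.00360511,  0.18431295]), [6.228472835833566e-06, 6.228472835837589e-06]) exp [ 0.607      -0.00217168  0.18185089]
pan [0.57928063 0.05590651 0.07763309]
32.175
```

```bash
python3 - <<'E' | tail -5
from plan import *
shot('scene','s18')
exp=np.array([.579,rimp[1],.142])+R.from_euler('x',.05).as_matrix()@[.028,.018,.039]
ob=[('wrist',np.load('pics/w15.npz')['X'],(269.3,169.4)),('wrist',np.load('pics/w16.npz')['X'],(361.8,169.1))]
for n,f in [('scene','s18'),('side','s17')]:
    d=np.load(f'pics/{f}.npz');X=d['X'];im=d['im'].astype(int); p=proj(n,X,exp)
    w=np.clip(im[:,:,0]-im[:,:,1:].max(2)-50,0,None).astype(float); yy,xx=np.mgrid[:420,:560]; w[np.hypot(xx-p[0],yy-p[1])>9]=0
    if w.sum()>0: c=((w*xx).sum()/w.sum(),(w*yy).sum()/w.sum()); print(n,p.round(1),np.round(c,1),w.sum()); ob.append((n,X,c))
    else: print(n,'none')
print(tri(ob),tri(ob[2:]),exp)
E
```

```text
L0 [ 0.5054 -0.1688  0.0815] 0.0002
edge0 [ 0.5596 -0.1548  0.095 ] 0.0001
scene [290.2 188. ] [290.4 187.5] 215.0
side [303.5 187.4] [303.4 187.7] 485.0
(array([ 0.60649639, -0.00380677,  0.18327932]), [7.812008206013904e-05, 0.00029401643823288447, 0.0007477163895569818, 0.0009276609378451344]) (array([ 0.60379805, -0.00913446,  0.18737968]), [0.0005523590499031487, 0.0005523590499033135]) [ 0.607      -0.00217168  0.18185089]
```

```bash
python3 -c "
from cell import bot, camrig
print(bot.close_job(),bot.read_clock())"
```

```text
the job is handed in; nothing more can be done
the job is handed in; nothing more can be done
```

I handed the job in at about 32 s of the 54 s, with no verdict returned: the lid lies flat, knob up, on the trivet, and the thermometer is clipped on the pan's rim, its head measured within about 2 mm of the fully pushed-down position.

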